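# Seat the cup carrier on the shaker's locating pins

### The job

The white cup carrier has been left cocked on top of the shaker's two locating pins. With the fingertips, nudge it across the platform, sideways and away from you as needed, without ever lifting or carrying it, until both its locating holes drop over the pins and it lies flat on the platform. Leave the two sample cups that stand on the platform where they are, then take the hand away.

Things in the scene. Friction and masses are not known exactly. Their poses are not given: they have to be found in the camera images.
- shaker: Low orbital shaker, fixed: white body, flat grey metal platform 340 (x) x 410 (y) mm, top 60 mm above the table. Origin on the table under the platform's centre; x to the far side, y left, z up; turned up to 0.25 rad from the world axes. Four dark corner marks just outside a 140 x 230 mm rectangle, centred on the platform and parallel to its edges, show where the seated carrier lies.
- carrier: Loose white plastic plate 140 (x) x 230 (y) x 10 mm, 0.3 to 0.54 kg, square upright edges, four raised rings (54 mm wide, 12 high) on top at x +-34, y +-28. Origin: centre of underside, x to the far side, y left, z up. Starts cocked about 0.07 rad: far part on the pin tops, near long edge on the platform. Slides when an edge is pushed with a few N; drops flat once both holes are over the pins.
- pin_left (a point): Foot of the left locating pin, on its axis at the platform's top, at x +10, y +72 mm in the shaker's frame. Steel, 10 mm thick, 9 mm high, rounded top; hidden under the carrier at the start.
- pin_right (a point): Foot of the right locating pin, the same at x +10, y -72 mm in the shaker's frame.
- hole_left (a point): Centre of the carrier's left locating hole at the plate's underside, x +10, y +72 mm in the carrier's frame; 13 mm wide, right through. At the start the carrier lies 20 to 40 mm short of its place (on the robot's side, in the shaker's x), up to 30 mm left or right of it, and turned up to 0.12 rad against the shaker.
- hole_right (a point): Centre of the right locating hole, the same at x +10, y -72 mm in the carrier's frame. The carrier's four rings are open on top, 46 mm wide inside. When the near long edge is pushed square, its midpoint hardly shifts along the edge: the carrier turns about it.
- cup_left: Clear sample cup with a green screw cap, 56 mm wide, 63 mm high, loose, standing on the platform's far margin to the left, about 60 mm beyond the seated carrier's far edge (cup axis). Origin at the centre of its underside. A bystander.
- cup_right: The same, on the platform's far margin to the right.

How it is judged:
By the outcome, as a careful person would: the job done as asked, in the order asked, and still so for the second after the job is handed in, with the robot touching nothing.
It also fails if it takes over 54 s, if anything falls off the work surface, if the arm or the gripper's body presses on something with over 40 N, if the wrist force passes 120 N, or if a joint passes its speed limit or range.

### The arm

A 7-joint arm with a two-finger parallel gripper is mounted at the origin on the work surface. World frame = base frame: x ahead of the robot, y to its left, z up, the work surface at z = 0. Lengths are in m, angles in rad, forces in N, time in s.
With the tool pointing down it reaches from about 0.35 to 0.9 m from the base axis. Payload 7.2 kg.
Tool frame: the origin (TCP) lies at the very end of the fingers, on their centre line; the grasp point (between the pads) lies 19 mm behind it; z points along the fingers, y is the line along which they close (so a half turn about z gives the same grasp; the last joint's range is limited). The gripper opens to 85 mm and grips with 20 to 120 N. Pads are 22 mm wide; open, the fingers measure 114 mm over their backs; the gripper's body (76 mm by 85 mm) begins 54 mm behind the grasp point. The pads swing forward as they close: fully open they stand 13 mm farther back than shut.
Start: joints at [1.233, 0.411, -0.013, 1.596, 0.006, 1.134, -0.082], TCP at [0.167, -0.602, 0.231] pointing down, gripper open.
Joint ranges: [-2.95, 2.95], [-0.29, 1.99], [-1.47, 1.44], [0.14, 2.54], [-1.03, 4.17], [0.13, 1.85], [-2.86, 2.86]. Speed limits (rad/s): [2.39, 2.39, 3.01, 3.01, 3.14, 3.14, 3.14].

### API

Orientations are given as a unit quaternion [x, y, z, w].
In Python, from rig import manip, imaging gives the robot as it stands.
- The arm moves only by the shell command python3 -m handwheel 'ROWS'. ROWS is JSON, a list of rows, each a list of 5 numbers: the shift along the tool's x, y, z in cm, then the turn about the tool's z in rad, then the closure, from 0 (fully open) to 1 (shut). A call has 1 to 10 rows; each row shifts and turns the commanded pose from where the row before left it, along the tool's axes as they then stand; what a row does not reach is not made up. A row lasts 1/8 s, in which the tool goes at most 62.5 mm and 10.7 degrees, less where a joint would pass 70% of its speed; a pose out of reach is approached as far as the arm can. A call with a gripper value outside its range is refused whole. The fingers move at their own pace and stop on an object; the grip force is fixed at half the most. Time passes only in rows, so rows that do not move let the fingers close. It gives the time, the measured TCP pose, the force, the opening and the grip force at its end, in the units of the state.
- manip.get_obs(): the state, without advancing time (a new reading comes with each control period).
- imaging.grab_frame(name): name is "scene" or "top" or "wrist"; returns the picture (420x560x3 uint8, red, green, blue); there is no depth.
- imaging.get_calibration(name): a dict with "vfov" (degrees; the focal length in pixels is half the picture's height over the tangent of half this angle, whatever the lens; pixels are square), "cx", "cy" (the principal point, pixels), "k1" (the pictures are not rectified: a ray, as slopes to the right and down, at radius r is drawn at 1 + k1 r^2 times it, then the intrinsics apply), "cam_to_world" (4x4, takes a point from camera to world coordinates). Camera axes: x right, y down, z forward; pixel columns grow to the right and rows downward; lengths in m; the calibration is good to about 2 mm. A picture is of the moment at which its call begins: read the wrist's pose just before it. get_calibration takes no time and is no camera call; for the wrist camera it gives the pose at the moment of the call.
- manip.close_job(): hands the job in; it is judged then, once.
The state is a dict: "clock": time; "q": joint angles; "qvel": joint speeds; "joint_efforts": joint torques, N m; "tcp_pos": TCP position; "tcp_rot": TCP orientation; "ft_force": force on the tool from outside, world axes, zero at the start; "wrist_torque": the same for the moment, N m; "opening": opening from 0.0 (shut) to 1.0 (fully open); "gripper_force": force on a finger pad.
Only numpy, scipy, OpenCV 4.12 (cv2) and the standard library are available. Lean on these libraries where they do the work, as an engineer would, in place of code of your own. Each camera call takes 0.05 s, during which the arm holds its last target. There are 200 camera calls.

## Working session

There is one attempt and no reset: what is moved stays moved. The work goes in short steps, Python scripts to look and compute and a shell command to move; the robot and the scene stay as the last step left them, time stands still between calls to the robot, and variables do not carry over. Pictures are saved under pics/ and viewed, at most 10 in all, crops included, and the job is handed in when it is done.

```bash
mkdir -p pics; ls
python3 - <<'E'
from rig import manip, imaging
import cv2, numpy as np
o=manip.get_obs(); print({k:np.round(v,3).tolist() for k,v in o.items()})
for n in("scene","top"):
    im=imaging.grab_frame(n); cv2.imwrite(f"pics/{n}0.png",im[:,:,::-1]); c=imaging.get_calibration(n); print(n,c)
E
```

```text
pics
{'clock': 0.0, 'q': [1.233, 0.412, -0.013, 1.597, 0.006, 1.134, -0.082], 'qvel': [-0.001, -0.001, -0.001, 0.003, -0.0, 0.001, -0.0], 'joint_efforts': [-0.001, -60.062, 0.682, -29.941, 0.014, 0.011, 0.0], 'tcp_pos': [0.166, -0.602, 0.23], 'tcp_rot': [0.991, 0.135, -0.0, -0.001], 'ft_force': [-0.112, -0.077, 0.452], 'wrist_torque': [0.003, -0.021, -0.055], 'gripper_force': 0.0, 'opening': 1.005}
scene {'vfov': 49.45862337912481, 'cx': 279.66155066575993, 'cy': 209.96022577109886, 'k1': -0.048706732014603786, 'cam_to_world': array([[-0.91498459,  0.32900384, -0.23358011,  0.81683131],
       [ 0.4033438 ,  0.76132556, -0.50763881,  0.35984859],
       [ 0.01081539, -0.55869478, -0.82930282,  0.60923705],
       [ 0.        ,  0.        ,  0.        ,  1.        ]])}
top {'vfov': 47.64160649524375, 'cx': 276.53810181038267, 'cy': 214.13888243691608, 'k1': -0.014297303404476843, 'cam_to_world': array([[-0.26170515, -0.94559415,  0.19329285,  0.542741  ],
       [-0.96514571,  0.25682614, -0.05033973,  0.06734163],
       [-0.00204171, -0.19972993, -0.97984886,  0.71607167],
       [ 0.        ,  0.        ,  0.        ,  1.        ]])}
```

View pics/top0.png

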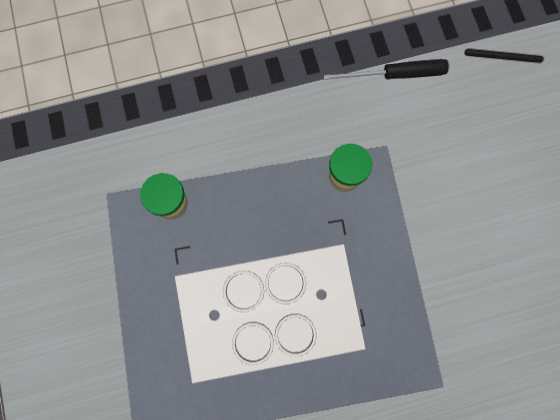

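View pics/scene0.png

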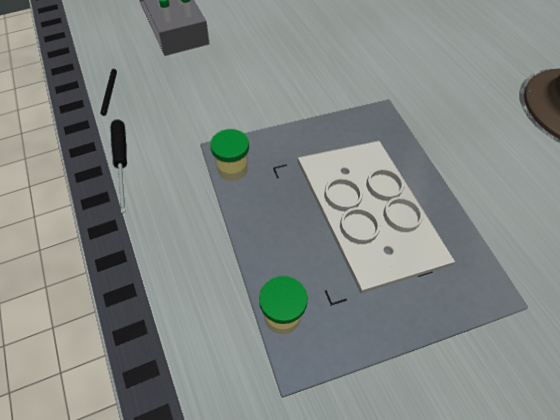

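```bash
cat > h.py <<'E'
from rig import manip, imaging
import cv2, numpy as np
def grab(n):
    c=imaging.get_calibration(n); im=imaging.grab_frame(n); return im,c
def K(c):
    f=210/np.tan(np.radians(c["vfov"]/2)); return np.array([[f,0,c["cx"]],[0,f,c["cy"]],[0,0,1]])
def und(p,c): # ideal pixel coordinates -> slopes
    return cv2.undistortPoints(np.float64(p).reshape(-1,1,2),K(c),np.array([c["k1"],0,0,0,0.]),None,None)[:,0]
def cast(s,c,n=(0,0,1),d=0.06): # slopes onto plane n.p=d
    T=c["cam_to_world"]; r=np.c_[s,np.ones(len(s))]@T[:3,:3].T; o=T[:3,3]; n=np.array(n,float)
    return o+r*((d-o@n)/(r@n))[:,None]
def quad(mask,c):
    """slopes of 4 corners of the biggest blob in mask, by line fits to its sides"""
    cs,_=cv2.findContours(mask.astype(np.uint8),cv2.RETR_EXTERNAL,cv2.CHAIN_APPROX_NONE)
    k=max(cs,key=cv2.contourArea); hull=cv2.convexHull(k)
    ap=cv2.approxPolyN(hull,4,ensure_convex=True)[0] if hasattr(cv2,"approxPolyN") else cv2.approxPolyDP(hull,0.03*cv2.arcLength(hull,True),True)
    ap=ap.reshape(-1,2).astype(float); P=k[:,0].astype(float); L=[]
    H,W=mask.shape
    P=P[(P[:,0]>2)&(P[:,0]<W-3)&(P[:,1]>2)&(P[:,1]<H-3)]
    for i in range(4):
        a,b=ap[i],ap[(i+1)%4]; u=(b-a)/np.linalg.norm(b-a); l=np.linalg.norm(b-a)
        t=(P-a)@u; e=(P-a)@[-u[1],u[0]]; q=P[(t>.06*l)&(t<.94*l)&(abs(e)<4)]
        s=und(q,c).astype(np.float32); vx,vy,x,y=cv2.fitLine(s,cv2.DIST_HUBER,0,1e-6,1e-6)[:,0] ; L.append(np.cross([x,y,1],[x+vx,y+vy,1]))
    out=[]
    for i in range(4):
        p=np.cross(L[i-1],L[i]); out.append(p[:2]/p[2])
    return np.array(out)
def white(im):
    h=cv2.cvtColor(im,cv2.COLOR_RGB2HSV); m=((h[...,1]<30)&(h[...,2]>185)).astype(np.uint8); m[:130]=0
    return cv2.morphologyEx(m,cv2.MORPH_CLOSE,np.ones((5,5)))
E
python3 - <<'E'
from h import *
for n in("top","scene"):
    im=cv2.imread(f"pics/{n}0.png")[:,:,::-1]; h=cv2.cvtColor(im,cv2.COLOR_RGB2HSV)
    for p in [(150,250),(400,350),(60,300),(500,200),(250,370),(210,300)] if n=="top" else [(250,220),(320,330),(240,50),(150,200),(350,200),(375,155)]:
        print(n,p,im[p[1],p[0]],h[p[1],p[0]])
E
```

```text
top (150, 250) [110 116 126] [109  32 126]
top (400, 350) [110 114 124] [111  29 124]
top (60, 300) [158 161 162] [ 98   6 162]
top (500, 200) [158 162 161] [ 83   6 162]
top (250, 370) [217 213 209] [ 15   9 217]
top (210, 300) [221 217 214] [ 13   8 221]
scene (250, 220) [104 110 117] [106  28 117]
scene (320, 330) [107 116 124] [104  35 124]
scene (240, 50) [148 155 151] [ 73  12 155]
scene (150, 200) [149 156 153] [ 77  11 156]
scene (350, 200) [194 194 186] [ 30  11 194]
scene (375, 155) [191 191 182] [ 30  12 191]
```

```bash
cat >> h.py <<'E'
def white(im,b=172):
    h=cv2.cvtColor(im,cv2.COLOR_RGB2HSV); m=((h[...,1]<30)&(h[...,2]>b)).astype(np.uint8)
    m[:130]=0
    return cv2.morphologyEx(m,cv2.MORPH_CLOSE,np.ones((5,5)))
def plat(im,b=138):
    h=cv2.cvtColor(im,cv2.COLOR_RGB2HSV); m=((h[...,1]>18)&(h[...,2]>85)&(h[...,2]<b)).astype(np.uint8)
    return cv2.morphologyEx(m,cv2.MORPH_OPEN,np.ones((5,5)))
def tri(s1,c1,s2,c2):
    M=lambda c:np.linalg.inv(c["cam_to_world"])[:3]
    X=cv2.triangulatePoints(M(c1),M(c2),s1.T.copy(),s2.T.copy()); return (X[:3]/X[3]).T
def order(p,ref): # near-right first, going near-right, far-right, far-left, near-left in world
    d=p-p.mean(0); a=np.arctan2(d[:,1],d[:,0])  # far-right ~ -pi/4
    key=[-2.36,-.79,.79,2.36]
    return np.array([np.argmin(abs((a-k-ref+np.pi)%(2*np.pi)-np.pi)) for k in key])
E
python3 - <<'E'
from h import *
np.set_printoptions(precision=4,suppress=True)
S={};C={}
for n in("top","scene"):
    im=cv2.imread(f"pics/{n}0.png")[:,:,::-1]; c=imaging.get_calibration(n); C[n]=c
    for nm,m in(("plat",plat(im)|(white(im))),("car",white(im))):
        s=quad(m,c); p=cast(s,c,d=.06 if nm=="plat" else .075); i=order(p,-.15); s=s[i];p=p[i]; S[n,nm]=s
        print(n,nm); print(p[:,:2]); print("sides",np.linalg.norm(p-np.roll(p,-1,0),axis=1),"centre",p.mean(0))
        d=p[2]+p[3]-p[0]-p[1]; print("yaw lat",np.arctan2(-d[0],d[1]), "yaw fwd",np.arctan2(*(p[1]+p[2]-p[0]-p[3])[1::-1]))
for nm in("plat","car"): print(nm,tri(S["top",nm],C["top"],S["scene",nm],C["scene"]))
E
```

```text
top plat
[[ 0.3925 -0.1163]
 [ 0.7398 -0.147 ]
 [ 0.7595  0.2594]
 [ 0.4284  0.2885]]
sides [0.3486 0.4068 0.3324 0.4064] centre [0.5801 0.0712 0.06  ]
yaw lat -0.0683559501432416 yaw fwd -0.08791095280010057
top car
[[ 0.4674 -0.0294]
 [ 0.6051 -0.0417]
 [ 0.6229  0.1884]
 [ 0.4848  0.1968]]
sides [0.1383 0.2307 0.1384 0.2268] centre [0.545  0.0785 0.075 ]
yaw lat -0.07695485753803762 yaw fwd -0.07509622853381914
scene plat
[[ 0.394  -0.1089]
 [ 0.7257 -0.1636]
 [ 0.764   0.26  ]
 [ 0.4297  0.29  ]]
sides [0.3362 0.4253 0.3356 0.4004] centre [0.5783 0.0694 0.06  ]
yaw lat -0.08980149874681113 yaw fwd -0.12655389072604986
scene car
[[ 0.9395 -0.2525]
 [ 1.012  -0.2873]
 [ 1.0558  0.1621]
 [ 0.9386  0.211 ]]
sides [0.0804 0.4515 0.127  0.4635] centre [ 0.9865 -0.0417  0.075 ]
yaw lat -0.04707312937453824 yaw fwd -0.41587214004373413
plat [[ 0.3894 -0.1169  0.0523]
 [ 0.7308 -0.1373  0.0882]
 [ 0.7624  0.26    0.0549]
 [ 0.4278  0.2896  0.0572]]
car [[0.6963 0.1303 0.5524]
 [0.7513 0.0736 0.4481]
 [0.764  0.239  0.5105]
 [0.7071 0.2479 0.6838]]
```

Run:
```python
from h import *
t=cv2.imread("pics/top0.png")
r=lambda x,y,w=60,h=50:cv2.resize(t[y:y+h,x:x+w],None,fx=6.6,fy=6,interpolation=cv2.INTER_CUBIC)
cv2.imwrite("pics/marks.png",np.vstack([np.hstack([r(160,230),r(310,205)]),np.hstack([r(335,300),r(85,170)])]))
np.set_printoptions(precision=4,suppress=True)
for n in("top","scene"):
    im=cv2.imread(f"pics/{n}0.png")[:,:,::-1]; c=imaging.get_calibration(n)
    m=(im.max(2)<75).astype(np.uint8)
    k,lab,st,ce=cv2.connectedComponentsWithStats(m)
    for i in range(1,k):
        if 15<st[i,4]<300: print(n,st[i],ce[i].round(1),cast(und(ce[i],c),c)[0,:2])
```

```text
top [330 168  32  17  47] [342.  179.5] [ 0.6964 -0.0699]
top [169 187  16  27  50] [179.3 202.2] [0.7249 0.1621]
top [328 220  18  15  43] [339.7 224.7] [ 0.6344 -0.0479]
top [175 247  15  17  41] [178.5 252.8] [0.655  0.1792]
top [360 310   5  16  31] [362.2 318.1] [ 0.5038 -0.0404]
scene [160   0   9   8  48] [164.2   3.7] [ 0.6741 -0.5559]
scene [182   0   8   3  18] [185.2   0.7] [ 0.63   -0.5488]
scene [101  69  16  47 284] [108.2  92.3] [ 0.8395 -0.3266]
scene [211 146  38  16 142] [230.7 156.6] [ 0.6921 -0.0997]
scene [273 164  14  14  41] [277.5 169.4] [ 0.6347 -0.0468]
scene [418 272  15   5  22] [424.5 273.9] [0.5257 0.1951]
scene [325 290  22  16  67] [333.9 299.4] [0.6541 0.1784]
scene [260 306  45  18 102] [280.1 317.9] [0.7276 0.1734]
```

View pics/marks.png

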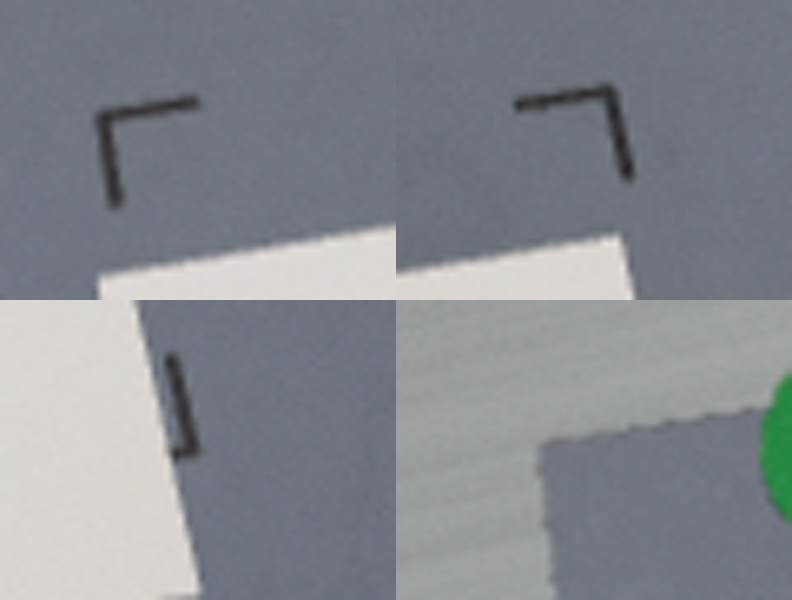

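```bash
cat >> h.py <<'E'
def car_top(im,c,tilt,yaw,near_z=0.07):
    """carrier corners (NR,FR,FL,NL) on its tilted top plane; near edge at near_z"""
    m=white(im); k,lab=cv2.connectedComponents(m)
    m=(lab==max(range(1,k),key=lambda i:((lab==i).sum()*(lab[:,220:]==i).any()*(not (lab[:,:60]==i).any())))).astype(np.uint8)
    s=quad(m,c); p0=cast(s,c,d=.075); s=s[order(p0,yaw)]
    p=cast(s,c,d=.075)
    for _ in range(4):
        v=p[2]+p[3]-p[0]-p[1]; v[2]=0; v/=np.linalg.norm(v); x=np.array([v[1],-v[0],0])
        n=np.cross(x*np.cos(tilt)+np.array([0,0,np.sin(tilt)]),v)
        q=(p[0]+p[3])/2; q[2]=near_z
        p=cast(s,c,n,n@q)
    return p,s
E
python3 - <<'E'
from h import *
np.set_printoptions(precision=4,suppress=True)
c=imaging.get_calibration("top")
P=cast(und([[175.2,248.9],[341.9,219.8],[363.7,324.9],[188.8,246.4]],c),c)[:,:2]; print(P)
print("dists",np.linalg.norm(P[0]-P[1]),np.linalg.norm(P[1]-P[2]),np.linalg.norm(P[0]-P[2]),"arm",np.linalg.norm(P[0]-P[3]))
C=(P[0]+P[2])/2; d=P[0]-P[1]; d2=P[1]-P[2]; print("centre",C,"yaw",np.arctan2(-d[0],d[1]),np.arctan2(d2[1],d2[0]))
S={}
for n in("top","scene"):
    im=cv2.imread(f"pics/{n}0.png")[:,:,::-1]; c=imaging.get_calibration(n)
    p,s=car_top(im,c,.075,-.08); S[n]=(s,c)
    print(n,p,"sides",np.linalg.norm(p-np.roll(p,-1,0),axis=1),p.mean(0))
    d=p[2]+p[3]-p[0]-p[1]; print("yaw",np.arctan2(-d[0],d[1]))
X=tri(*S["top"],*S["scene"]); print(X); d=X[2]+X[3]-X[0]-X[1]; print(np.arctan2(-d[0],d[1]),X.mean(0))
E
```

```text
[[ 0.6615  0.1823]
 [ 0.6403 -0.0528]
 [ 0.4947 -0.0397]
 [ 0.66    0.1633]]
dists 0.2360942227108501 0.14616463035481517 0.2777066808246423 arm 0.01910662558574534
centre [0.5781 0.0713] yaw -0.0900236180680117 -0.08978571506994037
top [[ 0.4668 -0.0301  0.07  ]
 [ 0.6046 -0.0408  0.0804]
 [ 0.6222  0.1873  0.0804]
 [ 0.4843  0.1978  0.07  ]] sides [0.1386 0.2288 0.1387 0.2285] [0.5445 0.0786 0.0752]
yaw -0.0769527321515328
scene [[ 0.4668 -0.0281  0.07  ]
 [ 0.6027 -0.0399  0.0803]
 [ 0.6206  0.1867  0.0803]
 [ 0.4841  0.1976  0.07  ]] sides [0.1368 0.2272 0.1373 0.2263] [0.5435 0.0791 0.0751]
yaw -0.07748149291419916
[[ 0.4661 -0.0299  0.0682]
 [ 0.6038 -0.04    0.0811]
 [ 0.6217  0.1872  0.0825]
 [ 0.4843  0.1977  0.0704]]
-0.07940777998862228 [0.544  0.0787 0.0756]
```

```bash
python3 -m handwheel '[[3,-3.5,0,0,0],[3,-3.5,0,0,0],[3,-3.5,0,0,0],[3,-3.5,0,0,0],[3,-3.5,0,0,0],[3,-3.5,0,0,0],[3,-3.5,0,0,0],[3,-3.5,0,0,0],[3,-3.5,0,0,0],[3,-3.5,0,0,0]]' && python3 -m handwheel '[[3,-3.5,0,0,0],[3,-3.5,0,0,0],[3,-3.5,0,0,0],[3,-3.5,0,0,0],[3,-3.5,0,0,0],[3,-3.5,0,0,0],[3,-3.5,0,0,0],[3,-3.5,0,0,0],[3,-3.5,0,0,0],[3,-3.5,0,0,0]]' && python3 -m handwheel '[[0,0,0,-0.151,0],[0,0,0,-0.151,0],[0,0,0,-0.151,0],[0,0,0,-0.151,0],[0,0,0,-0.151,0],[0,0,0,-0.151,0],[0,0,0,-0.151,0],[0,0,0,-0.151,0],[0,0,0,0,0]]'
```

```text
clock: 1.35
tcp_pos: [0.3627, -0.1837, 0.2312]
tcp_rot: [0.991, 0.134, -0.0, 0.0]
ft_force: [0.7, 0.1, 0.3]
opening: 1.001
gripper_force: 0.0
clock: 2.6
tcp_pos: [0.5587, 0.2333, 0.2308]
tcp_rot: [0.991, 0.134, -0.0, 0.0]
ft_force: [1.7, 0.5, 0.3]
opening: 1.001
gripper_force: 0.0
clock: 3.72
tcp_pos: [0.5582, 0.2319, 0.2308]
tcp_rot: [0.74, 0.673, -0.0, -0.0]
ft_force: [-0.5, 0.5, 0.9]
opening: 1.001
gripper_force: 0.0
```

```bash
python3 -m handwheel '[[0,0,4,0,0],[0,0,4,0,0],[0,0,4,0,0],[0,0,3.5,0,0],[0,0,0,0,0]]'
python3 - <<'E'
from h import *
for n in("scene","wrist"):
    im,c=grab(n); cv2.imwrite(f"pics/{n}1.png",im[:,:,::-1])
a=cv2.imread("pics/scene1.png")[180:400,250:530]; cv2.imwrite("pics/s1.png",cv2.resize(a,None,fx=2.5,fy=2.5))
E
```

```text
clock: 4.35
tcp_pos: [0.5566, 0.2311, 0.0738]
tcp_rot: [0.74, 0.672, -0.003, -0.001]
ft_force: [1.2, -1.3, 0.7]
opening: 1.002
gripper_force: 0.0
```

View pics/s1.png

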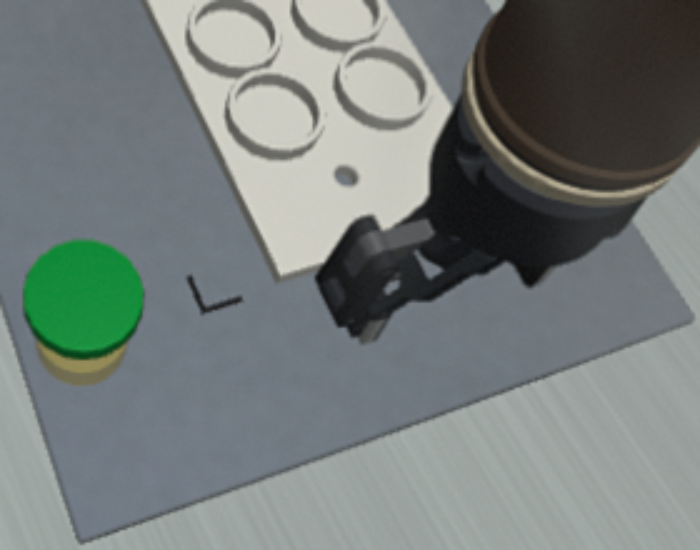

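```bash
python3 -m handwheel '[[0,0,0.6,0,0],[0,0,0.3,0,0],[0,0,0,0,0]]'; python3 -m handwheel '[[0,0,0.3,0,0],[0,0,0,0,0]]';python3 -m handwheel '[[0,0,0.25,0,0],[0,0,0,0,0]]'
```

```text
clock: 4.82
tcp_pos: [0.5584, 0.2321, 0.0675]
tcp_rot: [0.739, 0.673, 0.0, 0.0]
ft_force: [0.5, 0.0, -0.2]
opening: 0.999
gripper_force: 0.0
clock: 5.08
tcp_pos: [0.5582, 0.2321, 0.0641]
tcp_rot: [0.739, 0.673, -0.0, -0.0]
ft_force: [0.3, -0.0, -0.1]
opening: 0.999
gripper_force: 0.0
clock: 5.32
tcp_pos: [0.5582, 0.2321, 0.0616]
tcp_rot: [0.739, 0.673, -0.0, -0.0]
ft_force: [-0.5, 0.3, -0.1]
opening: 1.002
gripper_force: 0.0
```

```bash
python3 -m handwheel '[[0,0,0.3,0,0],[0,0,0,0,0]]'; python3 -m handwheel '[[0,0,0.3,0,0],[0,0,0,0,0]]';python3 -m handwheel '[[0,0,0.2,0,0],[0,0,0,0,0]]'
```

```text
clock: 5.58
tcp_pos: [0.5581, 0.2321, 0.0585]
tcp_rot: [0.739, 0.673, -0.0, -0.0]
ft_force: [0.3, 0.6, -1.1]
opening: 1.001
gripper_force: 0.0
clock: 5.82
tcp_pos: [0.5581, 0.2321, 0.0555]
tcp_rot: [0.739, 0.673, -0.0, -0.0]
ft_force: [1.2, 1.2, 0.2]
opening: 0.999
gripper_force: 0.0
clock: 6.08
tcp_pos: [0.5582, 0.2321, 0.0536]
tcp_rot: [0.739, 0.673, -0.0, -0.0]
ft_force: [0.2, -0.3, -0.2]
opening: 0.998
gripper_force: 0.0
```

```bash
python3 -m handwheel '[[-0.8,0,0,0,0],[-0.8,0,0,0,0],[-0.8,0,0,0,0],[0,0,0,0,0]]'; python3 -m handwheel '[[-0.2,0,0,0,0],[-0.1,0,0,0,0],[0,0,0,0,0]]';python3 -m handwheel '[[-0.15,0,0,0,0],[-0.1,0,0,0,0],[0,0,0,0,0]]'
python3 - <<'E'
from h import *
im,c=grab("top"); cv2.imwrite("pics/top2.png",im[:,:,::-1])
E
```

```text
clock: 6.58
tcp_pos: [0.5562, 0.2069, 0.0537]
tcp_rot: [0.74, 0.673, -0.0, 0.0]
ft_force: [-0.7, -0.1, -0.2]
opening: 1.002
gripper_force: 0.0
clock: 6.95
tcp_pos: [0.5558, 0.2054, 0.0538]
tcp_rot: [0.739, 0.674, 0.0, 0.0]
ft_force: [0.3, -0.7, 0.3]
opening: 1.001
gripper_force: 0.0
clock: 7.32
tcp_pos: [0.5556, 0.2031, 0.0539]
tcp_rot: [0.739, 0.674, 0.0, -0.0]
ft_force: [0.9, 1.7, 1.0]
opening: 1.004
gripper_force: 0.7
```

View pics/top2.png

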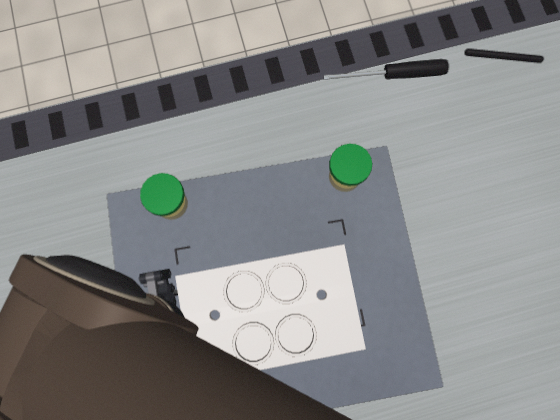

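```bash
cat >> h.py <<'E'
SC=np.array([.578,.0713]); SY=-.090
R=np.array([[np.cos(SY),-np.sin(SY)],[np.sin(SY),np.cos(SY)]])
def sh(p): return (np.atleast_2d(p)[:,:2]-SC)@R   # world -> shaker frame
def holes(im,c,z=.0756,b=165):
    g=im.max(2); m=(cv2.GaussianBlur(g,(3,3),0)<b).astype(np.uint8); 
    k,lab,st,ce=cv2.connectedComponentsWithStats(m); r=[]
    for i in range(1,k):
        x,y,w,h,a=st[i]
        if 25<a<160 and .6<w/h<1.6 and a>.6*w*h:
            ring=g[max(y-4,0):y+h+4,max(x-4,0):x+w+4]; 
            if np.median(np.r_[ring[0],ring[-1],ring[:,0],ring[:,-1]])>172 and y>200-60: r.append(ce[i])
    if not r: return []
    p=cast(und(r,c),c,d=z); k=abs(np.linalg.norm(sh(p),axis=1)-.07)<.03
    return sh(p[k])*1e3
E
python3 - <<'E'
from h import *
np.set_printoptions(precision=1,suppress=True)
for f in("top0","scene0","top2"):
    im=cv2.imread(f"pics/{f}.png")[:,:,::-1]; print(f,holes(im,imaging.get_calibration(f[:-1])).tolist())
E
python3 -m handwheel '[[-0.1,0,0,0,0],[-0.1,0,0,0,0],[0,0,0,0,0]]'
python3 - <<'E'
from h import *
im,c=grab("top");print(holes(im,c).round(1).tolist())
im,c=grab("scene");print(holes(im,c).round(1).tolist())
E
```

```text
top0 [[-23.489515299057476, -67.72386994834908], [-25.019406471755108, 76.61798476935176]]
scene0 [[-24.11786145265982, -67.07834832208714], [-25.67687830240289, 76.71729589218116]]
top2 [[-23.447891780098338, -68.22667277996473], [-25.01561187545131, 75.92747355351624]]
clock: 7.75
tcp_pos: [0.5554, 0.2007, 0.0537]
tcp_rot: [0.739, 0.673, -0.0, 0.0]
ft_force: [1.1, 1.5, -0.4]
opening: 0.995
gripper_force: 0.6
[[-24.7, -70.5], [-25.3, 73.8]]
[[-25.4, -69.4], [-26.1, 74.2]]
```

```bash
python3 -m handwheel '[[-0.1,0,0,0,0],[-0.1,0,0,0,0],[0,0,0,0,0]]'
python3 - <<'E'
from h import *
im,c=grab("top");print(holes(im,c).round(1).tolist())
im,c=grab("scene");print(holes(im,c).round(1).tolist())
E
```

```text
clock: 8.22
tcp_pos: [0.5551, 0.1987, 0.0538]
tcp_rot: [0.739, 0.673, -0.0, 0.0]
ft_force: [1.0, 1.0, 0.1]
opening: 1.001
gripper_force: 0.5
[[-25.6, -72.4], [-25.7, 72.0]]
[[-26.3, -71.3], [-26.4, 72.1]]
```

```bash
python3 -m handwheel '[[2,0,0,0,0],[2,0,0,0,0],[0,0,-4,0,0],[0,0,-2,0,0],[-4.1,-2.7,0,0,0],[-4.1,-2.7,0,0,0],[-4.1,-2.7,0,0,0],[-4.1,-2.7,0,0,0],[0,0,0,0,0]]' && python3 -m handwheel '[[0,0,0,0.157,0],[0,0,0,0.157,0],[0,0,0,0.157,0],[0,0,0,0.157,0],[0,0,0,0.157,0],[0,0,0,0.157,0],[0,0,0,0.157,0],[0,0,0,0.157,0],[0,0,0,0.157,0],[0,0,0,0.157,0]]' && python3 -m handwheel '[[0,0,2,0,0],[0,0,2,0,0],[0,0,1,0,0],[0,0,0,0,0]]'
```

```text
clock: 9.45
tcp_pos: [0.4342, 0.0821, 0.1135]
tcp_rot: [0.74, 0.672, -0.002, 0.001]
ft_force: [0.4, 0.6, 0.2]
opening: 0.999
gripper_force: 0.0
clock: 10.7
tcp_pos: [0.4369, 0.0868, 0.114]
tcp_rot: [0.999, -0.048, 0.0, -0.0]
ft_force: [-0.4, 0.6, -0.3]
opening: 0.998
gripper_force: 0.0
clock: 11.2
tcp_pos: [0.4361, 0.0861, 0.0634]
tcp_rot: [0.999, -0.046, -0.0, -0.0]
ft_force: [-0.7, -0.6, 0.4]
opening: 0.998
gripper_force: 0.0
```

```bash
python3 -m handwheel '[[0,0,1,0,0],[0,0,0.35,0,0],[0.8,0,0,0,0],[0.8,0,0,0,0],[0,0,0,0,0]]'
python3 - <<'E'
from h import *
for n in("top","scene"):
    im,c=grab(n);cv2.imwrite(f"pics/{n}3.png",im[:,:,::-1]);print(np.round(holes(im,c),1).tolist())
E
```

```text
clock: 11.82
tcp_pos: [0.4532, 0.0839, 0.0505]
tcp_rot: [0.999, -0.046, 0.0, -0.0]
ft_force: [-0.1, -0.2, 0.6]
opening: 0.995
gripper_force: 0.0
[[-25.7, -72.4], [-25.6, 71.8]]
[[-26.1, -71.5], [-26.3, 72.1]]
```

View pics/scene3.png

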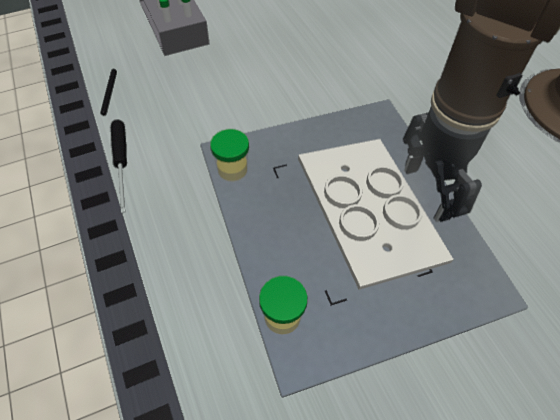

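```bash
python3 -m handwheel '[[0.4,0,0,0,0],[0.4,0,0,0,0],[0.3,0,0,0,0],[0.3,0,0,0,0],[0.3,0,0,0,0],[0,0,0,0,0]]'
python3 - <<'E'
from h import *
for n in("top","scene"):
    im,c=grab(n);print(np.round(holes(im,c),1).tolist())
E
```

```text
clock: 12.68
tcp_pos: [0.4692, 0.0823, 0.0502]
tcp_rot: [0.999, -0.046, 0.0, -0.0]
ft_force: [-1.7, -0.2, 0.6]
opening: 1.0
gripper_force: 1.1
[[-17.8, -72.6], [-17.7, 71.9]]
[[-19.0, -72.1], [-18.7, 72.0]]
```

```bash
python3 -m handwheel '[[0.3,0,0,0,0],[0.3,0,0,0,0],[0.3,0,0,0,0],[0.3,0,0,0,0],[0.3,0,0,0,0],[0.3,0,0,0,0],[0,0,0,0,0]]'
python3 - <<'E'
from h import *
for n in("top","scene"):
    im,c=grab(n);print(np.round(holes(im,c,.0782),1).tolist())
E
```

```text
clock: 13.65
tcp_pos: [0.4876, 0.0807, 0.0504]
tcp_rot: [0.999, -0.046, 0.0, -0.0]
ft_force: [-0.4, -0.2, -0.2]
opening: 0.999
gripper_force: 0.1
[[0.7, -72.5], [0.8, 71.7]]
[[0.1, -70.9], [0.1, 72.3]]
```

```bash
python3 -m handwheel '[[0.2,0,0,0,0],[0.2,0,0,0,0],[0.1,0,0,0,0],[0,0,0,0,0]]'; python3 -m handwheel '[[0.1,0,0,0,0],[0,0,0,0,0]]'; python3 -m handwheel '[[0.1,0,0,0,0],[0,0,0,0,0]]'
python3 - <<'E'
from h import *
for n in("top","scene"):
    im,c=grab(n);print(np.round(holes(im,c,.079),1).tolist())
E
```

```text
clock: 14.25
tcp_pos: [0.4927, 0.0802, 0.0504]
tcp_rot: [0.999, -0.046, 0.001, -0.0]
ft_force: [-0.0, 0.8, -0.4]
opening: 0.998
gripper_force: 0.0
clock: 14.5
tcp_pos: [0.4931, 0.0802, 0.0503]
tcp_rot: [0.999, -0.046, 0.0, -0.0]
ft_force: [0.8, -0.5, -0.5]
opening: 0.997
gripper_force: 0.0
clock: 14.75
tcp_pos: [0.494, 0.0801, 0.0503]
tcp_rot: [0.999, -0.046, 0.0, 0.0]
ft_force: [-0.1, 0.5, -0.4]
opening: 0.999
gripper_force: 0.0
[[7.9, -71.2], [7.6, 70.8]]
[[10.6, -65.0], [10.6, 76.1]]
```

Run:
```python
from h import *
np.set_printoptions(precision=4,suppress=True)
S={}
for n in("top","scene"):
    im,c=grab(n);cv2.imwrite(f"pics/{n}4.png",im[:,:,::-1]);print(np.round(holes(im,c,.07),1).tolist())
    try: p,s=car_top(im,c,0,-.09); S[n]=(s,c); print(sh(p)*1e3)
    except Exception as e: print(e)
print(tri(*S["top"],*S["scene"]))
```

```text
[[8.5, -72.1], [8.2, 71.9]]
[[ -70.715  -114.588 ]
 [  67.9174 -114.1663]
 [  67.5278  114.2697]
 [ -71.3826  114.3085]]
[[7.2, -71.4], [7.2, 72.1]]
[[ 172.3426 -224.6654]
 [ 319.0484 -272.1841]
 [ 277.7193  192.7324]
 [ 171.4786  227.8478]]
[[ 0.6346 -0.0192  0.2333]
 [ 0.7444 -0.0224  0.2559]
 [ 0.8143  0.209  -0.2353]
 [ 0.6141  0.2549 -0.4104]]
```

View pics/scene4.png

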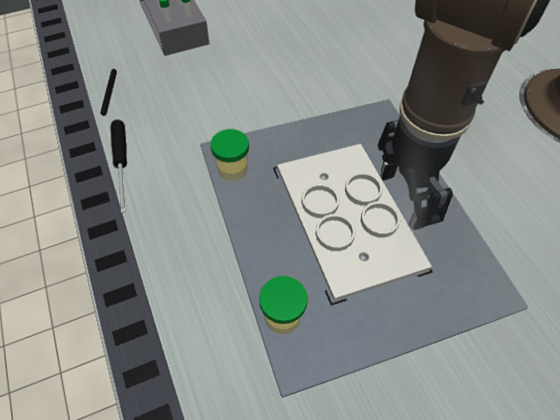

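```bash
python3 -m handwheel '[[-0.5,0,0,0,0],[-2,0,0,0,0],[-2,0,0,0,0],[0,0,-4,0,0],[0,0,-5,0,0],[0,0,-5,0,0],[0,0,-5,0,0],[0,0,0,0,0]]'
python3 - <<'E'
from h import *
np.set_printoptions(precision=4,suppress=True)
S={}
for n in("top","scene"):
    im,c=grab(n);cv2.imwrite(f"pics/{n}5.png",im[:,:,::-1]);print(np.round(holes(im,c,.07),1).tolist())
    im=im.copy(); im[:,:200]*=(n=="top")
    if n=="scene": im[:140]=0; im[:,460:]=0
    p,s=car_top(im,c,0,-.09); S[n]=(s,c); print(sh(p)*1e3)
print(tri(*S["top"],*S["scene"]))
r=lambda t,x,y,w=40,h=30:cv2.resize(t[y:y+h,x:x+w],None,fx=10,fy=10,interpolation=cv2.INTER_CUBIC)
t=cv2.imread("pics/top5.png"); s=cv2.imread("pics/scene5.png")
cv2.imwrite("pics/z5.png",np.vstack([cv2.resize(t[130:400,100:450],(800,300),interpolation=cv2.INTER_AREA),np.hstack([r(s,304,161),r(s,343,241)])]))
E
```

```text
clock: 15.95
tcp_pos: [0.4508, 0.0849, 0.2438]
tcp_rot: [0.999, -0.046, 0.004, -0.0]
ft_force: [-0.2, 0.2, -0.3]
opening: 1.001
gripper_force: 0.0
[[8.5, -72.1], [8.1, 71.9]]
[[ -70.9125 -114.4534]
 [  67.6606 -113.9756]
 [  67.2935  114.3051]
 [ -71.2943  113.9934]]
[[7.8, -71.4], [7.2, 72.3]]
[[ -70.9053 -112.6375]
 [  66.3262 -113.2293]
 [  66.2647  113.7759]
 [ -71.4149  113.8603]]
[[ 0.4966 -0.0362  0.0682]
 [ 0.6345 -0.0477  0.0704]
 [ 0.6549  0.179   0.0715]
 [ 0.5172  0.1912  0.0702]]
```

View pics/z5.png

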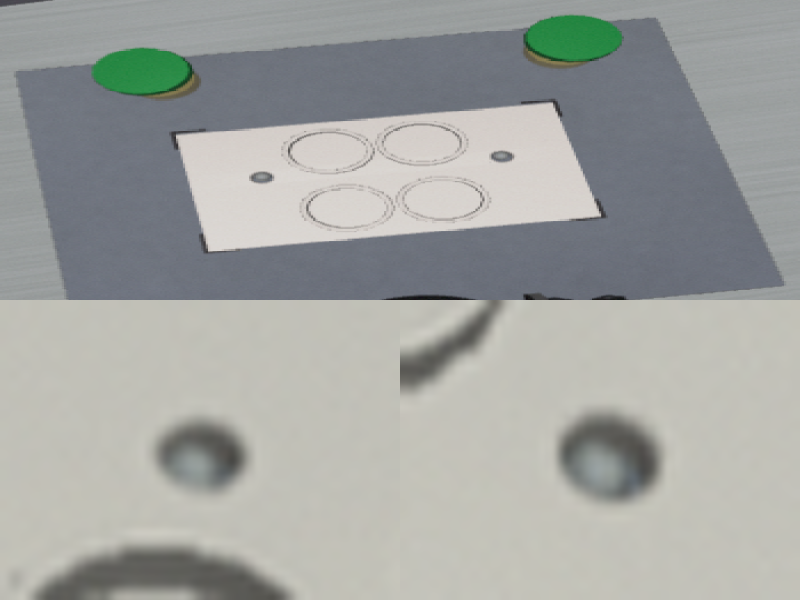

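The plate lies within all four corner marks, its corners triangulate to z ≈ 0.070 (flat), and a bright pin head shows in each hole. The cups were never approached, and the hand is clear.

```bash
python3 -c "
from rig import manip; print(manip.close_job())"
```

```text
the job is handed in; nothing more can be done
None
```

The carrier lies flat with both holes over the pins, the two cups were never touched, the hand is withdrawn, and the job was handed in at about 16 s on the clock.

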